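Index the tilted sample carousel, load the tube, turn it to the reader

TASK

Load the sample tube from the black tray into the tilted carousel. First turn the carousel by its bar knob until its one empty full-size pocket (not one of the two narrow ones) is lined up with the loading fork (the two steel prongs at the stand's lower edge); then take the tube out of the tray and, with the carousel still lined up there, set it cap up, fully down in that pocket and let go of it. Finally turn the carousel on until the loaded pocket is lined up squarely with the grey reader block, leave the tube seated there, and do not disturb the bottle, the paper roll or the needle pack.

Things in the scene. Friction and masses are not known exactly. Their poses are not given: they have to be found in the camera images.
- carousel_base: Fixed white and grey stand, foot plate 190 x 170 x 12 mm. Origin: centre of its underside; x away from its front, z up. Its deck leans 25 degrees to its front (-x): the carousel's axis points along (-0.423, 0, 0.906) in this frame and passes through (0, 0, 0.062), the deck's top. The front, its lower side, faces the robot's right, more or less.
- carousel (a joint): Angle of the carousel about its tilted axis, rad, counter-clockwise from above. 0: the empty full-size pocket is at the loading fork; +1.2: at the reader. Starts between -1.35 and -0.6 (pocket clockwise of the fork); range -1.7 to 1.7. Stiff (0.15 N m of friction), stays where it is left. Six cups, 60 mm from the axis, 60 degrees apart, stand round a hub 86 mm wide.
- knob (a point): Grip point, on the axis, of the black bar knob; turns with the carousel. Bar: 46 mm long (x; -x is towards the empty pocket), 14 mm thick (y: pinch it so), 34 mm high (z, along the tilted axis). The point is 12 mm below its top, 38 mm above hub and cup rims. Tubes held in the carousel stay more than 50 mm from the axis, their tops 10 mm above this point.
- empty_pocket (a point): Floor centre of the empty full-size pocket; turns with the carousel. z: out of the pocket along its axis, 25 degrees from vertical; -x: outward. Round bore 20 mm, 45 mm deep, cup 27 mm wide. On either side of it is an empty narrow cup (bore 11 mm, too small for the tube); the other three cups hold capped tubes that stay.
- loading_point (a point): Fixed point where the pocket's floor centre is when lined up with the loading fork: two steel prongs, 7 x 8 mm, 58 mm tall along the axis from the deck, 36 mm apart, at the lower edge of the deck, 86 mm from the axis.
- reader_point (a point): Fixed point where the pocket's floor centre is when lined up with the reader: a grey block 30 x 40 mm, 85 mm tall along the axis from the deck at the deck's side farthest from the robot, its dark window facing the axis 88 mm from it.
- tray: Fixed black tube tray, 98 x 170 x 22 mm, origin at the centre of its underside, long side along its y. It is empty but for the sample tube.
- sample_tube: The tube to load: clear tube of 13.6 mm diameter with a push cap of 16.6 mm diameter, 92 mm tall in all, the cap being the top 20 mm; 12 g. Origin: centre of its foot (within 1 mm); z to the cap. It stands upright on the worktop in a cell of the tray.
- white_bottle: Bystander: white bottle with cap, 61 mm diameter, 150 mm tall, origin under its centre; leave it alone.
- paper_roll: Bystander: upright tape roll of 33 mm diameter, 34 mm tall, origin under its centre; leave it alone.
- needle_pack: Bystander: flat pack 30 x 86 x 9 mm lying on the worktop, origin under its centre; leave it alone.
Things that resemble listed ones, but are neither listed nor needed, are in the scene too. There is more than one size of the sample_tube; the one meant has the size given above.

How it is judged:
On the way, in this order (a step that is already met when the one before it is completed fails the run):
1. the empty full-size pocket is lined up with the loading fork and rests there (value of joint carousel between -0.13 and 0.13 rad and velocity of joint carousel between -0.05 and 0.05 rad/s), for 0.3 s.
2. the tube is lifted out of the tray (z of sample_tube in the frame of tray above 0.03 m), for 0.1 s.
3. the tube stands fully down in that pocket, released, with the pocket still at the loading fork (distance between sample_tube and empty_pocket below 0.009 m and angle between the z axis of sample_tube and the z axis of empty_pocket, either way round below 0.25 rad and contact force between the fingers and sample_tube below 0.05 N and value of joint carousel between -0.15 and 0.15 rad), for 0.2 s.
At the end, for the whole second after the job is handed in: The loaded pocket is at the reader within 0.13 rad (about 8 mm at the pocket), the carousel at rest; the tube stands cap up in that pocket, its foot within 9 mm of the floor centre and its axis within 0.25 rad of the pocket's, at rest and released (value of joint carousel between 1.07 and 1.33 rad and velocity of joint carousel between -0.05 and 0.05 rad/s and distance between sample_tube and empty_pocket below 0.009 m and angle between the z axis of sample_tube and the z axis of empty_pocket, either way round below 0.25 rad and angle between sample_tube's own z axis and vertical below 0.8 rad and linear speed of sample_tube below 0.02 m/s); the robot touches nothing.
It fails at once if a bystander (bottle, paper roll, needle pack) is moved more than 30 mm (distance of any of white_bottle, paper_roll, needle_pack from where it was at the start of the episode above 0.03 m).
It also fails if it takes over 67 s, if anything falls off the work surface, if the arm or the gripper's body presses on something with over 40 N, if the wrist force passes 120 N, or if a joint passes its speed limit or range.

ROBOT

A 6-joint arm with a two-finger parallel gripper is mounted at the origin on a cart in front of the work surface, level with it; the furniture and walls round the work are solid. World frame = base frame: x ahead of the robot, y to its left, z up, the work surface at z = 0. Lengths are in m, angles in rad, forces in N, time in s.
With the tool pointing down it reaches from about 0.375 to 0.9 m from the base axis. Payload 3.1 kg.
Tool frame: the origin (TCP) lies where the fingers leave the gripper's body, on its centre line; the fingertips stand 70 mm ahead of it and the grasp point (between the pads) lies 51 mm ahead of it; z points along the fingers, y is the line along which they close (so a half turn about z gives the same grasp; the last joint's range is limited). The gripper opens to 87 mm and grips with 3 to 60 N. Pads are 19 mm wide; open, the fingers measure 117 mm over their backs; the gripper's body (75 mm by 190 mm) begins 51 mm behind the grasp point.
Start: joints at [-1.403, 0.527, 1.433, -0, 1.181, -0.178], TCP at [0.212, -0.588, 0.292] pointing down, gripper open.
Joint ranges: [-3.08, 3.08], [-0.75, 2.2], [0.22, 2.44], [-1.43, 4.57], [0, 2.65], [-2.85, 2.85]. Speed limits (rad/s): [2.79, 2.79, 3.14, 3.14, 3.14, 3.14].

INTERFACE

Orientations are given as a unit quaternion [x, y, z, w].
In Python, from rig import robot gives the robot as it stands.
- The arm moves only by the tool send_rows, never from a script. Its argument "deltas" is text: rows parted by semicolons, each of 7 numbers parted by spaces: the shift along the tool's x, y, z in mm, then the turn, a rotation vector about the tool's x, y, z in degrees, then the opening, from 0 (shut) to 1 (fully open). A call has 1 to 10 rows; each row shifts and turns the commanded pose from where the row before left it, along the tool's axes as they then stand; what a row does not reach is not made up. A row lasts 1/8 s, in which the tool goes at most 62.5 mm and 10.7 degrees, less where a joint would pass 70% of its speed; a pose out of reach is approached as far as the arm can. A call is refused whole if a number of a shift passes 62.5 or a number of a turn 10.7, either way. A call with a gripper value outside its range is refused whole. The fingers move at their own pace and stop on an object; "newtons" is the grip in N (left out, the last holds). Time passes only in rows, so rows that do not move let the fingers close. It gives the time, the measured TCP pose, the force, the opening and the grip force at its end, in the units of the state.
- robot.get_obs(): the state, without advancing time (a new reading comes with each control period).
- robot.camera(name): name is "scene" or "top" or "wrist"; returns a dict with "image" (384x512x3 uint8, red, green, blue), "depth" (384x512 float32, m along the optical axis (not along the pixel's ray), 0 where there is no reading), "fovy" (degrees; the focal length in pixels is half the picture's height over the tangent of half this angle, whatever the lens; pixels are square), "cx", "cy" (the principal point, pixels), "rvec" (rotation vector, rad) and "tvec" (3), from world to camera coordinates, as OpenCV has them. Camera axes: x right, y down, z forward; pixel columns grow to the right and rows downward; lengths in m; the calibration is good to about 2 mm. The wrist camera is an equidistant fisheye: a pixel r from the principal point sees the ray r / f radians off the axis. A picture is of the moment at which its call begins.
- robot.hand_in(): hands the job in; it is judged then, once.
Trained networks look in the newest picture that a camera, given by its name, has taken for a name from the list of things; names that differ only in an ending like _2 or _b are one class to them, and where a whole thing is asked for, a point or a joint stands for the part that bears it (a point fixed in the world has none). Each returns a list of dicts, best first, with "p" (0 to 1); they miss things now and then, are a little off and sometimes report something else, mostly with a low value. They report only what shows in the picture. A call takes as long as a camera call. They do not tell look-alikes from the thing itself.
- robot.find_in(camera, thing): "box" ([left, top, right, bottom] in pixels, round what is visible of it).
- robot.cut_out(camera, thing): "region" (384x512 bool, what is visible of it) and "box" ([left, top, right, bottom] in pixels, round what is visible of it).
The state is a dict: "time": time; "q": joint angles; "joint_velocities": joint speeds; "joint_torque": joint torques, N m; "position": TCP position; "tool_rot": TCP orientation; "ft_force": force on the tool from outside, world axes, zero at the start; "moment": the same for the moment, N m; "grip_width": finger opening in m; "grip_force": force on a finger pad.
Only numpy, scipy, OpenCV 4.12 (cv2) and the standard library are available. Lean on these libraries where they do the work, as an engineer would, in place of code of your own. Each camera call takes 0.05 s, during which the arm holds its last target. There are 200 camera calls.

## Working session

There is one attempt and no reset: what is moved stays moved. The work goes in short steps, Python scripts to look and compute and a tool call to move; the robot and the scene stay as the last step left them, time stands still between calls to the robot, and variables do not carry over. Pictures are saved under pics/ and viewed, at most 10 in all, crops included, and the job is handed in when it is done.

Besides the shell and the picture viewer there is one more tool, called after "Emit:" by a JSON object that holds its "op" and its "data". send_rows: Moves the arm, as the interface text tells. Its arguments: {"type":"object","properties":{"deltas":{"type":"string"},"newtons":{"type":"number"}},"required":["deltas"]}

```bash
mkdir -p pics; cat > h.py <<'E'
import numpy as np, cv2
from scipy.spatial.transform import Rotation as R
from rig import robot
def cam(n):
    c=robot.camera(n); c['f']=192/np.tan(np.radians(c['fovy']/2)); c['R']=cv2.Rodrigues(np.array(c['rvec'],float))[0]; c['t']=np.array(c['tvec'],float).ravel(); return c
def cloud(c):
    v,u=np.mgrid[0:384,0:512]; d=c['depth']
    P=np.stack([(u-c['cx'])/c['f']*d,(v-c['cy'])/c['f']*d,d],-1)
    return (P-c['t'])@c['R']
def proj(c,p):
    q=c['R']@np.array(p)+c['t']; return q[:2]/q[2]*c['f']+[c['cx'],c['cy']]
def save(c,n,box=None,s=1):
    im=c['image'][...,::-1]
    if box: im=im[box[1]:box[3],box[0]:box[2]]
    cv2.imwrite('pics/'+n,cv2.resize(im,None,fx=s,fy=s,interpolation=cv2.INTER_CUBIC))
E
python3 - <<'E'
from h import *
a=cam('top');b=cam('scene')
im=np.vstack([a['image'],b['image']])
cv2.imwrite('pics/a.png',cv2.resize(a['image'][...,::-1],(800,600)));cv2.imwrite('pics/b.png',cv2.resize(b['image'][...,::-1],(800,600)))
np.savez('top.npz',P=cloud(a),im=a['image']);np.savez('scene.npz',P=cloud(b),im=b['image'])
for n,c in (('top',a),('scene',b)):
    print(n,c['fovy'],-c['R'].T@c['t'],c['R'][2])
    for t in ['carousel_base','carousel','knob','empty_pocket','tray','sample_tube','white_bottle','paper_roll','needle_pack']:
        print(t,[(np.round(x['box']).astype(int).tolist(),round(x['p'],2)) for x in robot.find_in(n,t)][:4])
E
```

```text
top 55.67077266162932 [0.35674446 0.06200004 1.0289913 ] [ 1.72851996e-01 -8.02469221e-04 -9.84947483e-01]
carousel_base [([303, 137, 396, 222], 0.77)]
carousel [([324, 153, 382, 209], 0.58)]
knob [([323, 152, 384, 211], 0.67), ([303, 139, 391, 220], 0.52)]
empty_pocket [([325, 155, 383, 212], 0.88)]
tray [([178, 182, 218, 245], 0.69)]
sample_tube [([178, 154, 194, 167], 0.68)]
white_bottle [([218, 122, 244, 151], 0.61)]
paper_roll []
needle_pack [([319, 243, 348, 260], 0.58)]
scene 52.741793476414344 [-0.08411976  0.70162269  0.62775391] [ 0.61164232 -0.62692687 -0.48255193]
carousel_base [([271, 149, 344, 219], 0.69), ([284, 147, 340, 196], 0.31)]
carousel [([287, 148, 339, 197], 0.56)]
knob [([290, 147, 342, 196], 0.84)]
empty_pocket [([287, 148, 340, 197], 0.74)]
tray [([190, 247, 265, 299], 0.78)]
sample_tube [([170, 235, 186, 279], 0.83), ([179, 211, 191, 257], 0.72), ([208, 238, 213, 267], 0.44)]
white_bottle [([346, 225, 357, 234], 0.73), ([192, 177, 219, 228], 0.58)]
paper_roll [([306, 234, 317, 252], 0.53)]
needle_pack [([342, 225, 356, 232], 0.55)]
```

View pics/a.png

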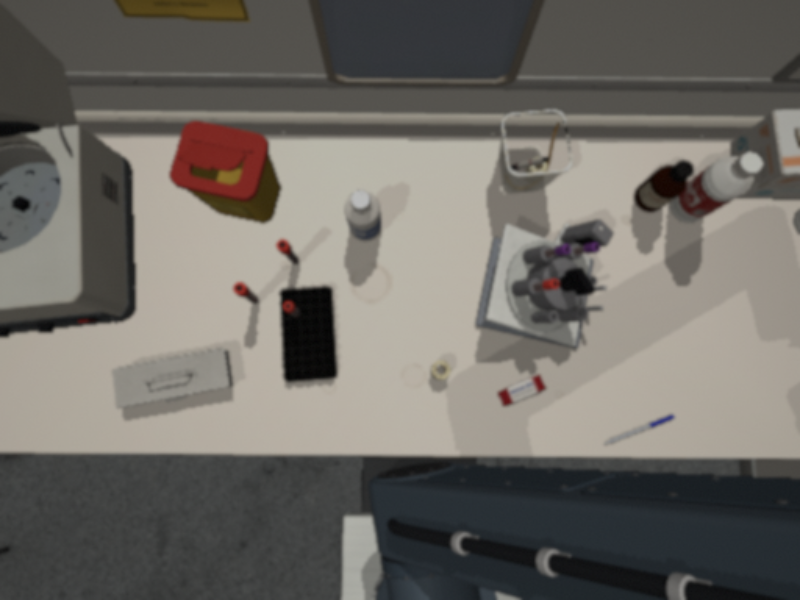

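View pics/b.png

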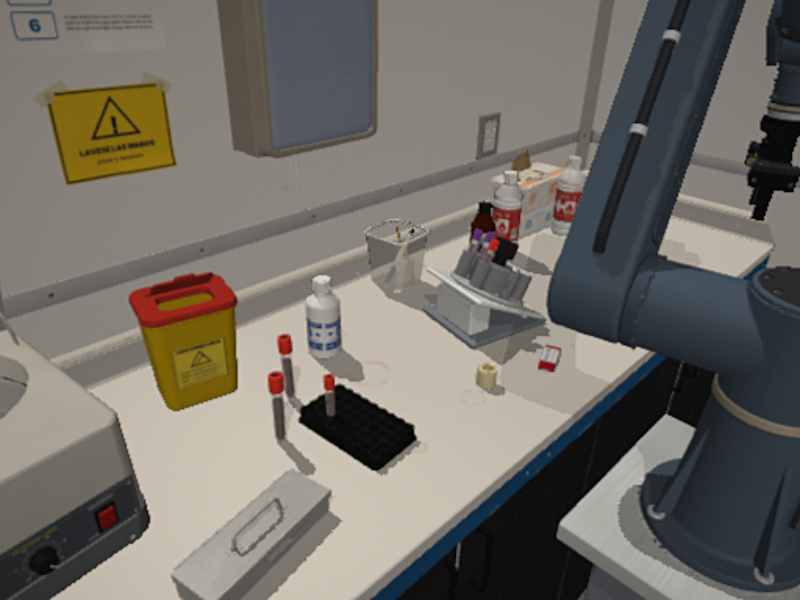

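The top view shows the tray at (282–336, 288–380), the carousel at about (560, 285) and the reader block at (588, 235). There are three red-capped candidates: (290, 307) in the tray, and two taller ones standing on the worktop at (285, 247) and (243, 291). The tube in the tray fits the description. I'll confirm it in one enlarged crop and measure the geometry.

```bash
python3 - <<'E'
from h import *
d=np.load('top.npz');P=d['P'];im=d['im'][...,::-1]
s=np.load('scene.npz');S=s['P'];si=s['im'][...,::-1]
r=lambda i,b,w,h:cv2.resize(i[b[1]:b[3],b[0]:b[2]],(w,h),interpolation=cv2.INTER_CUBIC)
out=np.zeros((600,800,3),np.uint8)
out[:400,:430]=r(im,(300,135,400,228),430,400); out[:400,430:]=r(im,(145,145,225,251),370,400)[:, :370]
out[400:,:400]=r(si,(260,140,360,190),400,200); out[400:,400:]=r(si,(160,200,280,260),400,200)
cv2.imwrite('pics/c.png',out)
# deck plane from both clouds
for nm,Q in(('top',P),('scene',S)):
    A=Q.reshape(-1,3); m=(A[:,0]>.35)&(A[:,0]<.65)&(A[:,1]>-.4)&(A[:,1]<-.08)&(A[:,2]>.015)&(A[:,2]<.2); A=A[m]
    rng=np.random.default_rng(0);best=0
    for _ in range(3000):
        a=A[rng.choice(len(A),3,False)]; n=np.cross(a[1]-a[0],a[2]-a[0]); l=np.linalg.norm(n)
        if l<1e-6: continue
        n/=l; n*=np.sign(n[2])
        if abs(n[2]-.906)>.03: continue
        k=abs((A-a[0])@n)<.003
        if k.sum()>best: best=k.sum();K=k
    B=A[K];c=B.mean(0);n=np.linalg.svd(B-c)[2][2];n*=np.sign(n[2]);print(nm,len(A),best,c,n,np.degrees(np.arccos(n[2])),'d',n@c)
# foot, tray, tube
for nm,Q in(('top',P),('scene',S)):
    A=Q.reshape(-1,3);m=(A[:,0]>.3)&(A[:,0]<.7)&(A[:,1]>-.45)&(A[:,1]<-.0)&(A[:,2]>.008)&(A[:,2]<.016)
    print(nm,'foot',cv2.minAreaRect(A[m][:,:2].astype(np.float32)))
    dark=(d['im'] if nm=='top' else s['im']).reshape(-1,3).max(1)<50
    m=(A[:,0]>.25)&(A[:,0]<.6)&(A[:,1]>.1)&(A[:,1]<.35)&(A[:,2]>.012)&(A[:,2]<.03)&dark
    print(nm,'tray',m.sum(),cv2.minAreaRect(A[m][:,:2].astype(np.float32)))
    I=(d['im'] if nm=='top' else s['im']).reshape(-1,3).astype(int)
    red=(I[:,0]>90)&(I[:,0]>2*I[:,1])
    m=(A[:,0]>.2)&(A[:,0]<.7)&(A[:,1]>.05)&(A[:,1]<.45)&(A[:,2]>.03)&(A[:,2]<.15)&red
    B=A[m];n,l=cv2.partitionAllByDist(B) if 0 else (0,0)
    from scipy.cluster.hierarchy import fcluster,linkage
    L=fcluster(linkage(B),.02,'distance')
    for i in set(L): print('red',(L==i).sum(),B[L==i].mean(0),B[L==i].min(0),B[L==i].max(0))
E
```

```text
top 4313 1099 [ 0.54029413 -0.14998696  0.07543479] [-0.0917752  -0.41425424  0.90552236] 25.106271966221673 d 0.08085501927472659
scene 2571 284 [ 0.52543851 -0.13619413  0.08044969] [-0.09002644 -0.40985006  0.90769938] 24.810665313136187 d 0.08153995048140725
top foot ((0.5155042409896851, -0.22772690653800964), (0.409891277551651, 0.40287482738494873), 85.0516586303711)
top tray 1020 ((0.4901978671550751, 0.23107528686523438), (0.21013179421424866, 0.08711319416761398), 5.281590461730957)
red 28 [0.59691504 0.25705444 0.11689561] [0.59050315 0.24994435 0.10722156] [0.6061852  0.26549676 0.12096626]
red 32 [0.52467533 0.32343049 0.11698805] [0.51773164 0.31715993 0.10773386] [0.53238184 0.33139784 0.12052997]
red 33 [0.50228687 0.25102224 0.08998842] [0.49516843 0.24436289 0.0790453 ] [0.50867823 0.25935648 0.09330116]
scene foot ((0.4788125455379486, -0.15235212445259094), (0.21269914507865906, 0.2883265018463135), 67.72432708740234)
scene tray 1720 ((0.4647495150566101, 0.2334894835948944), (0.16459567844867706, 0.09239025413990021), 4.500948429107666)
red 90 [0.59270214 0.26478311 0.10838243] [0.58637034 0.2535921  0.08971724] [0.60475113 0.27298899 0.12093027]
red 56 [0.49647725 0.25568615 0.08360312] [0.49204161 0.24690537 0.0706099 ] [0.50523464 0.26240193 0.09335871]
red 110 [0.51987853 0.33194369 0.10921806] [0.51337957 0.32042306 0.09288717] [0.53340369 0.3396841  0.12150435]
```

View pics/c.png

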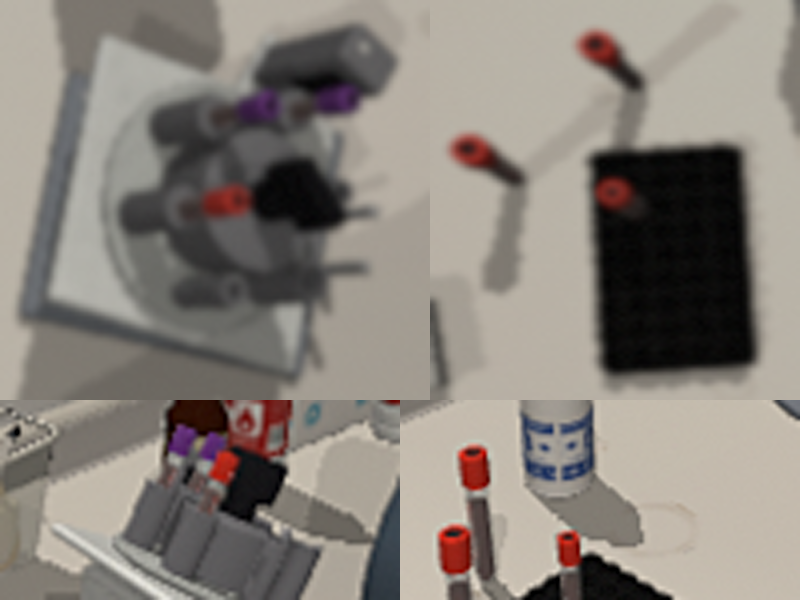

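The crop shows the tray tube's cap at (612, 192) in the upper right panel. Its top is at z = 0.093, against 0.121 for the two look-alikes, so it is the 92 mm sample tube. In the upper left panel, purple, purple and red tubes sit in three cups. An empty narrow cup is at (235, 290), and the fork is at the right. Next I'll fit the axis frame.

```bash
cat >> h.py <<'E'
n=np.array([-.0913,-.4125,.9064]);n/=np.linalg.norm(n)
yaw=np.arctan2(-n[1],-n[0])   # base x axis heading
hx=np.array([np.cos(yaw),np.sin(yaw),0]);n=-np.sin(np.radians(25))*hx+np.cos(np.radians(25))*np.array([0,0,1])
f=-np.cos(np.radians(25))*hx-np.sin(np.radians(25))*np.array([0,0,1]);g=np.cross(n,f)
F=np.stack([f,g,n])  # rows
E
python3 - <<'E'
from h import *
print('yaw',np.degrees(yaw))
d=np.load('top.npz');P=d['P'].reshape(-1,3);I=d['im'].reshape(-1,3).astype(int)
s=np.load('scene.npz');S=s['P'].reshape(-1,3);J=s['im'].reshape(-1,3).astype(int)
for nm,A,C in(('top',P,I),('scene',S,J)):
    m=(A[:,0]>.35)&(A[:,0]<.65)&(A[:,1]>-.4)&(A[:,1]<-.08)&(A[:,2]>.015);A=A[m];C=C[m]
    q=A@F.T; q[:,2]-=.081
    h,_=np.histogram(q[:,2],np.arange(-.02,.14,.004));print(nm,dict(zip((np.arange(-20,136,4)).tolist(),h.tolist())))
    k=(C.max(1)<40)&(q[:,2]>.05); print('black',k.sum(),np.percentile(q[k],[2,10,50,90,98],axis=0).round(4).tolist())
    t=k&(q[:,2]>np.percentile(q[k,2],98)-.008); print('top',t.sum(),cv2.minAreaRect(q[t][:,:2].astype(np.float32)))
    for lab,mm in (('red',(C[:,0]>80)&(C[:,0]>2*C[:,1])),('pur',(C[:,2]>1.5*C[:,1])&(C[:,0]>1.2*C[:,1]))):
        mm&=q[:,2]>.05
        if mm.sum()>3:print(lab,mm.sum(),np.round(q[mm].min(0),4),np.round(q[mm].max(0),4))
    np.save('q_'+nm+'.npy',np.hstack([q,C]))
E
```

```text
yaw 77.51973431214574
top {-20: 0, -16: 0, -12: 6, -8: 56, -4: 628, 0: 546, 4: 165, 8: 530, 12: 77, 16: 63, 20: 65, 24: 68, 28: 70, 32: 75, 36: 88, 40: 81, 44: 100, 48: 100, 52: 161, 56: 493, 60: 150, 64: 37, 68: 46, 72: 59, 76: 61, 80: 88, 84: 116, 88: 36, 92: 44, 96: 50, 100: 56, 104: 105, 108: 64, 112: 2, 116: 0, 120: 0, 124: 0, 128: 0, 132: 0}
black 271 [[0.0067, 0.5556, 0.0547], [0.0102, 0.5589, 0.0671], [0.023, 0.5698, 0.0915], [0.0489, 0.6529, 0.1092], [0.0583, 0.6579, 0.1115]]
top 79 ((0.025139443576335907, 0.5721560120582581), (0.013761106878519058, 0.042573995888233185), 50.19540023803711)
red 57 [-0.039   0.5429  0.0606] [0.0145 0.5696 0.1084]
pur 104 [-0.0275  0.5592  0.0516] [0.0609 0.6547 0.1096]
scene {-20: 57, -16: 6, -12: 15, -8: 93, -4: 140, 0: 200, 4: 57, 8: 155, 12: 63, 16: 60, 20: 64, 24: 59, 28: 60, 32: 68, 36: 59, 40: 63, 44: 65, 48: 65, 52: 73, 56: 134, 60: 29, 64: 36, 68: 30, 72: 36, 76: 37, 80: 34, 84: 35, 88: 38, 92: 36, 96: 38, 100: 41, 104: 37, 108: 9, 112: 0, 116: 0, 120: 0, 124: 0, 128: 0, 132: 0}
black 173 [[0.0105, 0.5521, 0.0597], [0.0133, 0.554, 0.0648], [0.024, 0.5625, 0.086], [0.0362, 0.5728, 0.1038], [0.0505, 0.6297, 0.1068]]
top 38 ((0.021751947700977325, 0.5649979710578918), (0.006957001984119415, 0.04223912954330444), 45.9496955871582)
red 76 [-0.0426  0.5403  0.0855] [0.0327 0.6305 0.1065]
pur 66 [-0.0348  0.5519  0.0778] [0.0374 0.6305 0.1072]
```

```bash
cat >> h.py <<'E'
def plan(p,Rm,N,grip=1.0,flip=False):
    """rows from the measured pose to TCP p, rotation Rm (3x3)"""
    o=robot.get_obs();p0=np.array(o['position']);R0=R.from_quat(o['tool_rot']);T=R.from_matrix(Rm)
    w=(R0.inv()*T).as_rotvec();rows=[]
    Rc=R0
    for k in range(N):
        d=Rc.inv().apply((np.array(p)-p0)/N)*1000; rows.append(d.tolist()+np.degrees(w/N).tolist()); Rc=Rc*R.from_rotvec(w/N)
    print('q',np.round(o['q'],2),'dist mm',np.round((np.array(p)-p0)*1000,1),'turn',np.round(np.degrees(w),1),'N',N)
    print('; '.join(' '.join('%.1f'%x for x in r)+' %g'%grip for r in rows))
def knobR(phi,flip=0):  # tool z=-n, y across the bar that lies at angle phi
    y=(-np.sin(phi)*f+np.cos(phi)*g)*(-1 if flip else 1); z=-n; return np.stack([np.cross(y,z),y,z],1)
AX=np.array([.0245,.571]); D=.081
def pt(a,r,h): # world point at angle a, radius r, height h above deck
    return F.T@np.array([AX[0]+r*np.cos(a),AX[1]+r*np.sin(a),h+D])
E
python3 - <<'E'
from h import *
o=robot.get_obs();print(o['time'],R.from_quat(o['tool_rot']).as_matrix().round(2).tolist())
print('grip',pt(0,0,.098),'hub',pt(0,0,.06),'pocket0 floor',pt(0,.06,.015),'reader',pt(1.2,.06,.015))
for fl in (0,1):
    plan(pt(0,0,.098)+n*(.051+.11),knobR(-.72,fl),10,.4)
E
```

```text
1.0 [[0.94, 0.34, 0.0], [0.34, -0.94, -0.0], [0.0, 0.0, -1.0]]
grip [ 0.53636115 -0.21893599  0.15187495] hub [ 0.53983166 -0.20325598  0.11743525] pocket0 floor [ 0.53219011 -0.23778107  0.0512943 ] reader [ 0.5942842  -0.21601139  0.06746306]
q [-1.4   0.53  1.43  0.    1.18 -0.18] dist mm [309.8 302.6   5.5] turn [ 19.1  16.3 -16.2] N 10
39.4 -18.0 -0.6 1.9 1.6 -1.6 0.4; 39.9 -16.8 1.2 1.9 1.6 -1.6 0.4; 40.3 -15.6 2.8 1.9 1.6 -1.6 0.4; 40.6 -14.4 4.5 1.9 1.6 -1.6 0.4; 40.8 -13.0 6.1 1.9 1.6 -1.6 0.4; 41.0 -11.7 7.7 1.9 1.6 -1.6 0.4; 41.1 -10.2 9.2 1.9 1.6 -1.6 0.4; 41.1 -8.7 10.7 1.9 1.6 -1.6 0.4; 41.0 -7.2 12.1 1.9 1.6 -1.6 0.4; 40.8 -5.6 13.5 1.9 1.6 -1.6 0.4
q [-1.4   0.53  1.43  0.    1.18 -0.18] dist mm [309.8 302.6   5.5] turn [ 23.3 -27.2 160. ] N 10
39.4 -18.0 -0.6 2.3 -2.7 16.0 0.4; 32.9 -28.2 -1.3 2.3 -2.7 16.0 0.4; 23.8 -36.2 -1.4 2.3 -2.7 16.0 0.4; 12.8 -41.4 -0.7 2.3 -2.7 16.0 0.4; 0.9 -43.3 0.7 2.3 -2.7 16.0 0.4; -11.0 -41.8 2.7 2.3 -2.7 16.0 0.4; -21.9 -37.0 5.1 2.3 -2.7 16.0 0.4; -30.9 -29.4 7.7 2.3 -2.7 16.0 0.4; -37.3 -19.4 10.4 2.3 -2.7 16.0 0.4; -40.6 -8.0 12.8 2.3 -2.7 16.0 0.4
```

Emit:
{"op": "send_rows", "data": {"deltas": "39.4 -18 -0.6 1.9 1.6 -1.6 0.4; 39.9 -16.8 1.2 1.9 1.6 -1.6 0.4; 40.3 -15.6 2.8 1.9 1.6 -1.6 0.4; 40.6 -14.4 4.5 1.9 1.6 -1.6 0.4; 40.8 -13 6.1 1.9 1.6 -1.6 0.4; 41 -11.7 7.7 1.9 1.6 -1.6 0.4; 41.1 -10.2 9.2 1.9 1.6 -1.6 0.4; 41.1 -8.7 10.7 1.9 1.6 -1.6 0.4; 41 -7.2 12.1 1.9 1.6 -1.6 0.4; 40.8 -5.6 13.5 1.9 1.6 -1.6 0.4"}}

```text
time: 2.25
position: [0.5232, -0.2849, 0.2969]
tool_rot: [0.929, 0.303, 0.108, -0.186]
ft_force: [0.7, -0.2, -0.1]
grip_width: 0.0348
grip_force: 0.0
```

```bash
python3 - <<'E'
from h import *
plan(pt(0,0,.098)+n*(.051+.11),knobR(-.72),2,.4)
c=robot.camera('wrist');np.save('w1.npy',c,allow_pickle=True)
print(c['fovy'],c['cx'],c['cy'],(c['depth']>0).mean())
cv2.imwrite('pics/d.png',cv2.resize(c['image'][...,::-1],(800,600)))
E
```

```text
q [-0.83  0.55  1.43  0.35  1.42  0.01] dist mm [-1.5 -0.5  0.9] turn [ 0.   0.2 -0.2] N 2
-0.6 -0.4 -0.6 0.0 0.1 -0.1 0.4; -0.6 -0.4 -0.6 0.0 0.1 -0.1 0.4
65.70646984690485 259.95499785832027 189.86958002362354 0.993499755859375
```

View pics/d.png

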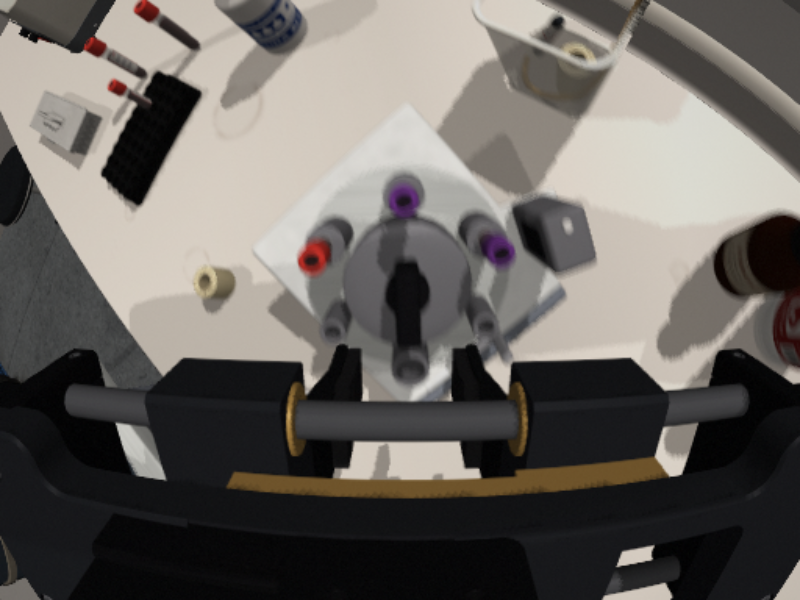

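The wrist view shows the black bar at (407, 265–345), pointing down to the empty full pocket at (410, 360). The narrow cups are at (335, 325) and (485, 322), and the reader is at (550, 235). Next I'll refine the axis, deck and bar angle from the wrist depth.

```bash
cat >> h.py <<'E'
def wcloud(c):
    fl=192/np.tan(np.radians(c['fovy']/2)); v,u=np.mgrid[0:384,0:512]; x=u-c['cx'];y=v-c['cy'];r=np.hypot(x,y)+1e-9
    t=np.tan(np.minimum(r/fl,1.5)); d=c['depth']
    P=np.stack([x/r*t*d,y/r*t*d,d],-1); Rm=cv2.Rodrigues(np.array(c['rvec'],float))[0]
    return (P-np.array(c['tvec'],float).ravel())@Rm
E
cat > fit.py <<'E'
from h import *
import sys
from scipy.optimize import least_squares
c=np.load(sys.argv[1],allow_pickle=True).item();P=wcloud(c);I=c['image'].astype(int)
q=P@F.T; q[...,2]-=D
C=I.reshape(-1,3);A=q.reshape(-1,3)
near=(np.hypot(A[:,0]-AX[0],A[:,1]-AX[1])<.13)
dk=near&(abs(A[:,2])<.01)&(C.min(1)>90);X=P.reshape(-1,3)[dk]
if dk.sum()>50:
    for _ in range(4):
        m=X.mean(0);nn=np.linalg.svd(X-m,full_matrices=False)[2][2];nn*=np.sign(nn[2]);X=X[abs((X-m)@nn)<.003]
    print('deck',len(X),nn,'tilt',np.degrees(np.arccos(nn[2])),'yaw',np.degrees(np.arctan2(-nn[1],-nn[0])),'D',((X)@n).mean())
r=np.hypot(A[:,0]-AX[0],A[:,1]-AX[1])
k=(r<.04)&(A[:,2]>.1)&(A[:,2]<.12)&(C.max(1)<60)
print('knob top',k.sum(),cv2.minAreaRect(A[k][:,:2].astype(np.float32)),np.percentile(A[k,2],[10,50,90]))
hub=(r<.043)&(A[:,2]>.045)&(A[:,2]<.075);print('hub h',np.median(A[hub,2]))
# hub circle : points near the hub's height
hb=(r<.07)&(abs(A[:,2]-np.median(A[hub,2]))<.006)&(C.min(1)<110)
print('caps:')
for lab,mm in (('red',(C[:,0]>80)&(C[:,0]>2*C[:,1])),('pur',(C[:,2]>1.5*C[:,1])&(C[:,0]>1.2*C[:,1]))):
    mm=mm&near&(A[:,2]>.095)&(A[:,2]<.12);B=A[mm]
    from scipy.cluster.hierarchy import fcluster,linkage
    if len(B)<5: continue
    L=fcluster(linkage(B[:,:2]),.015,'distance')
    for i in set(L):
        b=B[L==i]
        if len(b)>10:print(lab,len(b),cv2.minEnclosingCircle(b[:,:2].astype(np.float32)),np.percentile(b[:,2],90))
rd=(A[:,2]>.075)&(A[:,2]<.095)&(r<.14)&(r>.075);B=A[rd]
print('reader',len(B),cv2.minAreaRect(B[:,:2].astype(np.float32)) if len(B)>5 else '')
E
python3 fit.py w1.npy
```

```text
deck 5402 [-0.09039541 -0.41241179  0.90650162] tilt 24.973708454999148 yaw 77.63700613748874 D 0.0821481746754199
knob top 833 ((0.028345370665192604, 0.5707458257675171), (0.013974171131849289, 0.04566621035337448), 50.590091705322266) [0.1078914  0.109699   0.11069735]
hub h 0.059299915386658644
caps:
red 34 ((0.036406464874744415, 0.6318088173866272), 0.006372589617967606) 0.10766376572637776
red 201 ((-0.027889464050531387, 0.5509763956069946), 0.007648952770978212) 0.10717187498608179
red 70 ((-0.019305698573589325, 0.6099346876144409), 0.007064571138471365) 0.10828580279121734
pur 235 ((-0.017565954476594925, 0.6091790199279785), 0.007683903444558382) 0.10846678990031275
pur 213 ((0.03626616299152374, 0.6307693719863892), 0.007437302265316248) 0.10765684287351764
reader 1287 ((0.06655363738536835, 0.6682417392730713), (0.03132173418998718, 0.040189631283283234), 66.6501235961914)
```

```bash
sed -i 's/AX=np.array.*/AX=np.array([.0283,.5707]); D=.081/' h.py; python3 - <<'E'
from h import *
plan(pt(0,0,.0975)+n*(.051+.05),knobR(-.69),3,.4)
E
```

```text
q [-0.82  0.56  1.43  0.36  1.42  0.01] dist mm [  0.   17.5 -55.6] turn [-0.1 -0.  -1.7] N 3
-2.8 0.9 19.2 -0.0 -0.0 -0.6 0.4; -2.8 0.8 19.2 -0.0 -0.0 -0.6 0.4; -2.8 0.8 19.2 -0.0 -0.0 -0.6 0.4
```

Emit:
{"op": "send_rows", "data": {"deltas": "-2.8 0.9 19.2 0 0 -0.6 0.4; -2.8 0.8 19.2 0 0 -0.6 0.4; -2.8 0.8 19.2 0 0 -0.6 0.4; 0 0 15 0 0 0 0.4; 0 0 15 0 0 0 0.4; 0 0 0 0 0 0 0.4"}}

```text
time: 3.05
position: [0.5245, -0.2554, 0.2129]
tool_rot: [0.924, 0.317, 0.11, -0.185]
ft_force: [-0.6, -0.2, 0.5]
grip_width: 0.0349
grip_force: 0.0
```

```bash
python3 - <<'E'
from h import *
plan(pt(0,0,.0975)+n*.051,knobR(-.69),2,.4)
E
```

```text
q [-0.79  0.64  1.55  0.38  1.23 -0.06] dist mm [  6.2  12.3 -16.9] turn [-0.1  0.3 -0.2] N 2
3.1 -0.3 10.4 -0.0 0.1 -0.1 0.4; 3.0 -0.3 10.5 -0.0 0.1 -0.1 0.4
```

Emit:
{"op": "send_rows", "data": {"deltas": "3.1 -0.3 4.5 0 0.1 -0.1 0.4; 3 -0.3 6.5 0 0.1 -0.1 0.4; 0 0 5 0 0 0 0.4; 0 0 5 0 0 0 0.4; 0 0 0 0 0 0 0.4"}}

```text
time: 3.68
position: [0.5309, -0.2435, 0.1965]
tool_rot: [0.923, 0.318, 0.112, -0.184]
ft_force: [1.0, 0.8, 0.3]
grip_width: 0.035
grip_force: 0.0
```

```bash
python3 - <<'E'
from h import *
plan(pt(0,0,.0975)+n*.051,knobR(-.69),1,.4)
E
```

```text
q [-0.77  0.66  1.56  0.4   1.19 -0.06] dist mm [-0.2  0.4 -0.5] turn [-0.   0.1  0. ] N 1
-0.1 -0.3 0.6 -0.0 0.1 0.0 0.4
```

Emit:
{"op": "send_rows", "data": {"deltas": "0 0 0.5 0 0 0 0.12; 0 0 0 0 0 0 0; 0 0 0 0 0 0 0; 0 0 0 0 0 0 0; 0 0 0 0 0 0 0", "newtons": 40}}

```text
time: 4.3
position: [0.5306, -0.2432, 0.1973]
tool_rot: [0.923, 0.319, 0.112, -0.185]
ft_force: [-2.3, 0.8, 5.6]
grip_width: 0.0137
grip_force: 41.4
```

Emit:
{"op": "send_rows", "data": {"deltas": "0 0 0 0 0 -4 0; 0 0 0 0 0 -5 0; 0 0 0 0 0 -5 0; 0 0 0 0 0 -5 0; 0 0 0 0 0 -5 0; 0 0 0 0 0 -5 0; 0 0 0 0 0 -5 0; 0 0 0 0 0 -5.5 0; 0 0 0 0 0 0 0; 0 0 0 0 0 0 0"}}

```text
time: 5.55
position: [0.5304, -0.243, 0.1973]
tool_rot: [0.761, 0.612, 0.168, -0.136]
ft_force: [-4.1, 0.9, 6.0]
grip_width: 0.0136
grip_force: 42.8
```

```bash
python3 - <<'E'
from h import *
plan(pt(0,0,.0975)+n*.051,knobR(0),1,0)
E
```

```text
q [-0.77  0.66  1.56  0.4   1.19 -0.75] dist mm [ 0.4 -0.1 -1.3] turn [-0.1  0.   0.1] N 1
-0.5 0.4 1.2 -0.1 0.0 0.1 0
```

Emit:
{"op": "send_rows", "data": {"deltas": "0 0 0 0 0 0 0.4; 0 0 0 0 0 0 0.4; 0 0 -5 0 0 0 0.4; 0 0 -25 0 0 0 0.4; 0 0 -40 0 0 0 0.4; 0 0 -40 0 0 0 0.4; 0 0 0 0 0 0 0.4; 0 0 0 0 0 0 0.4", "newtons": 20}}

```text
time: 6.55
position: [0.5206, -0.2882, 0.2954]
tool_rot: [0.761, 0.611, 0.168, -0.136]
ft_force: [0.1, 0.8, -0.0]
grip_width: 0.0348
grip_force: 0.0
```

```bash
python3 - <<'E'
from h import *
c=robot.camera('wrist');np.save('w2.npy',c,allow_pickle=True)
cv2.imwrite('pics/e.png',cv2.resize(c['image'][...,::-1][60:300,60:420],None,fx=2.2,fy=2.2))
o=robot.get_obs();print(o['position'],o['q'])
E
python3 fit.py w2.npy
```

```text
[ 0.5204528  -0.28787029  0.29490163] [-0.83388182  0.55679921  1.4369872   0.35459222  1.42319647 -0.71790592]
deck 5200 [-0.09106293 -0.41198494  0.9066289 ] tilt 24.95643076323485 yaw 77.53605153078246 D 0.08218713524948755
knob top 830 ((0.028256962075829506, 0.569917619228363), (0.0451342947781086, 0.013604422099888325), 0.2090291529893875) [0.10821569 0.10970107 0.11068759]
hub h 0.05928987347502858
caps:
red 239 ((-0.0007193660130724311, 0.5192322134971619), 0.008247306570410728) 0.10750794185322125
red 121 ((-0.02990923635661602, 0.570695161819458), 0.0068496824242174625) 0.10882409654907775
red 115 ((-0.0015865979949012399, 0.6227801442146301), 0.007500503212213516) 0.1080313588490005
pur 251 ((-0.0012966698268428445, 0.6223888993263245), 0.008246373385190964) 0.10780346897563424
pur 232 ((-0.030734285712242126, 0.5705046057701111), 0.007972599938511848) 0.10850873047667513
reader 809 ((0.06442079693078995, 0.6678568720817566), (0.031397756189107895, 0.036104716360569), 69.43315124511719)
```

View pics/e.png

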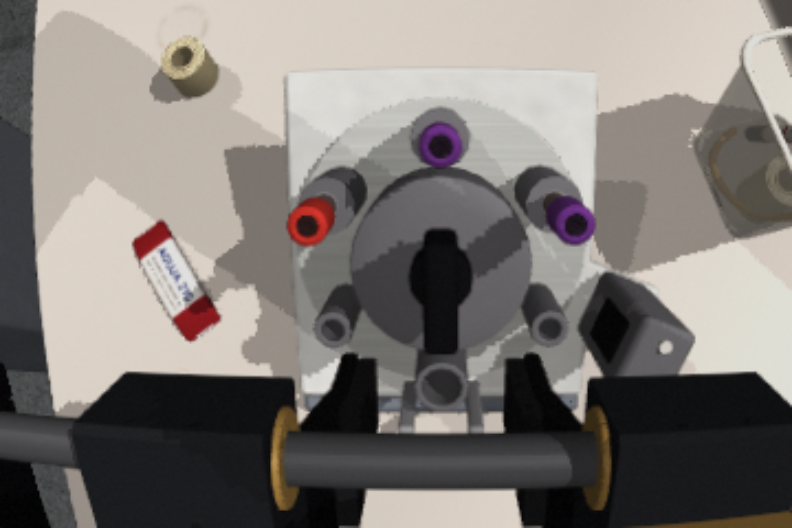

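Angle is about 0.2°: the empty pocket sits at (440, 385), between the prongs at (407, 400) and (473, 400). Now the tube. I'll check the clearances around it.

```bash
sed -i 's/AX=np.array.*/AX=np.array([.0284,.5704]); D=.081/' h.py; python3 - <<'E'
from h import *
d=np.load('top.npz');A=d['P'].reshape(-1,3)
m=(A[:,0]>.5)&(A[:,0]<.75)&(A[:,1]>.02)&(A[:,1]<.24)&(A[:,2]>.03);B=A[m]
print('bottle',cv2.minEnclosingCircle(B[:,:2].astype(np.float32)),B[:,2].max())
for lo in (.12,.09,.06): 
    b=B[B[:,2]>lo]; print(lo,b.min(0),b.max(0))
for yw in (0,-12,-30,-45,-60,-70,-90,20,40):
    a=np.radians(yw);e=np.array([np.cos(a),np.sin(a)]);p=np.array([-e[1],e[0]])
    print(yw,[(np.round(np.array(v)@e*1000),np.round(np.array(v)@p*1000)) for v in ((.0945,.010),(.021,.076),(cv2.minEnclosingCircle(B[B[:,2]>.12][:,:2].astype(np.float32))[0]-np.array([.501,.252])))])
o=robot.get_obs()
E
```

```text
bottle ((0.6683019995689392, 0.13081718981266022), 0.030529065057635307) 0.15283614695083428
0.12 [0.65214475 0.11406069 0.12006094] [0.68331488 0.14586486 0.15283615]
0.09 [0.63841009 0.10154479 0.09064575] [0.69552778 0.16042584 0.15283615]
0.06 [0.63841009 0.10045925 0.06064744] [0.69552778 0.16042584 0.15283615]
0 [(np.float64(94.0), np.float64(10.0)), (np.float64(21.0), np.float64(76.0)), (np.float64(169.0), np.float64(-122.0))]
-12 [(np.float64(90.0), np.float64(29.0)), (np.float64(5.0), np.float64(79.0)), (np.float64(191.0), np.float64(-84.0))]
-30 [(np.float64(77.0), np.float64(56.0)), (np.float64(-20.0), np.float64(76.0)), (np.float64(208.0), np.float64(-21.0))]
-45 [(np.float64(60.0), np.float64(74.0)), (np.float64(-39.0), np.float64(69.0)), (np.float64(206.0), np.float64(33.0))]
-60 [(np.float64(39.0), np.float64(87.0)), (np.float64(-55.0), np.float64(56.0)), (np.float64(190.0), np.float64(85.0))]
-70 [(np.float64(23.0), np.float64(92.0)), (np.float64(-64.0), np.float64(46.0)), (np.float64(173.0), np.float64(117.0))]
-90 [(np.float64(-10.0), np.float64(94.0)), (np.float64(-76.0), np.float64(21.0)), (np.float64(122.0), np.float64(169.0))]
20 [(np.float64(92.0), np.float64(-23.0)), (np.float64(46.0), np.float64(64.0)), (np.float64(117.0), np.float64(-173.0))]
40 [(np.float64(79.0), np.float64(-53.0)), (np.float64(65.0), np.float64(45.0)), (np.float64(51.0), np.float64(-202.0))]
```

```bash
cat >> h.py <<'E'
def downR(a):
    y=np.array([np.cos(a),np.sin(a),0]);z=np.array([0,0,-1.]);return np.stack([np.cross(y,z),y,z],1)
E
python3 - <<'E'
from h import *
plan([.501,.252,.29],downR(np.radians(-40)),16,.5)
E
```

```text
q [-0.83  0.56  1.44  0.35  1.42 -0.72] dist mm [-19.5 539.9  -4.9] turn [ -6.2 -24.5  27.1] N 16
29.5 -8.5 14.1 -0.4 -1.5 1.7 0.5; 29.6 -9.4 13.3 -0.4 -1.5 1.7 0.5; 29.6 -10.4 12.4 -0.4 -1.5 1.7 0.5; 29.6 -11.3 11.5 -0.4 -1.5 1.7 0.5; 29.6 -12.3 10.7 -0.4 -1.5 1.7 0.5; 29.5 -13.2 9.8 -0.4 -1.5 1.7 0.5; 29.3 -14.2 8.9 -0.4 -1.5 1.7 0.5; 29.1 -15.1 8.0 -0.4 -1.5 1.7 0.5; 28.9 -16.0 7.2 -0.4 -1.5 1.7 0.5; 28.6 -16.9 6.3 -0.4 -1.5 1.7 0.5; 28.2 -17.8 5.4 -0.4 -1.5 1.7 0.5; 27.8 -18.6 4.5 -0.4 -1.5 1.7 0.5; 27.3 -19.5 3.7 -0.4 -1.5 1.7 0.5; 26.8 -20.3 2.8 -0.4 -1.5 1.7 0.5; 26.3 -21.1 2.0 -0.4 -1.5 1.7 0.5; 25.7 -21.9 1.1 -0.4 -1.5 1.7 0.5
```

Emit:
{"op": "send_rows", "data": {"deltas": "29.5 -8.5 14.1 -0.4 -1.5 1.7 0.5; 29.6 -9.4 13.3 -0.4 -1.5 1.7 0.5; 29.6 -10.4 12.4 -0.4 -1.5 1.7 0.5; 29.6 -11.3 11.5 -0.4 -1.5 1.7 0.5; 29.6 -12.3 10.7 -0.4 -1.5 1.7 0.5; 29.5 -13.2 9.8 -0.4 -1.5 1.7 0.5; 29.3 -14.2 8.9 -0.4 -1.5 1.7 0.5; 29.1 -15.1 8 -0.4 -1.5 1.7 0.5; 28.9 -16 7.2 -0.4 -1.5 1.7 0.5; 28.6 -16.9 6.3 -0.4 -1.5 1.7 0.5"}}

```text
time: 7.85
position: [0.5081, 0.0504, 0.2916]
tool_rot: [0.863, 0.498, 0.065, -0.052]
ft_force: [0.1, -0.4, -0.4]
grip_width: 0.0437
grip_force: 0.0
```

Emit:
{"op": "send_rows", "data": {"deltas": "28.2 -17.8 5.4 -0.4 -1.5 1.7 0.5; 27.8 -18.6 4.5 -0.4 -1.5 1.7 0.5; 27.3 -19.5 3.7 -0.4 -1.5 1.7 0.5; 26.8 -20.3 2.8 -0.4 -1.5 1.7 0.5; 26.3 -21.1 2 -0.4 -1.5 1.7 0.5; 25.7 -21.9 1.1 -0.4 -1.5 1.7 0.5; 0 0 0 0 0 0 0.5; 0 0 0 0 0 0 0.5"}}

```text
time: 8.85
position: [0.5015, 0.2508, 0.2906]
tool_rot: [0.907, 0.422, 0.003, 0.0]
ft_force: [0.2, -0.1, 0.1]
grip_width: 0.0434
grip_force: 0.0
```

```bash
python3 - <<'E'
from h import *
from scipy.cluster.hierarchy import fcluster,linkage
plan([.501,.252,.29],downR(np.radians(-40)),2,.5)
c=robot.camera('wrist');np.save('w3.npy',c,allow_pickle=True)
P=wcloud(c).reshape(-1,3);I=c['image'].reshape(-1,3).astype(int)
m=(I[:,0]>70)&(I[:,0]>2*I[:,1])&(P[:,2]>.06)&(P[:,2]<.14)&(np.abs(P[:,0]-.5)<.2)&(np.abs(P[:,1]-.25)<.2);B=P[m]
L=fcluster(linkage(B),.015,'distance')
for i in set(L):
    b=B[L==i]; 
    if len(b)<20: continue
    t=b[b[:,2]>np.percentile(b[:,2],95)-.004]; print(len(b),cv2.minEnclosingCircle(t[:,:2].astype(np.float32)),np.percentile(b[:,2],95),b.mean(0))
E
```

```text
q [0.26 0.44 1.6  0.   1.09 0.96] dist mm [-0.5  1.2 -0.6] turn [ 0.2 -0.3 -0.1] N 2
0.3 -0.6 0.3 0.1 -0.2 -0.1 0.5; 0.3 -0.6 0.3 0.1 -0.2 -0.1 0.5
373 ((0.5989022850990295, 0.25948867201805115), 0.010574743151664734) 0.11980798705191686 [0.59699187 0.26102802 0.11563965]
189 ((0.5011807680130005, 0.25163546204566956), 0.008246397599577904) 0.0921344403487128 [0.50234358 0.25269028 0.08876821]
329 ((0.5259588360786438, 0.32590827345848083), 0.010412958450615406) 0.11979697809309424 [0.52667703 0.32542435 0.11748254]
```

Emit:
{"op": "send_rows", "data": {"deltas": "0.3 -0.5 30 0 0 0 0.5; 0.2 -0.4 35 0 0 0 0.5; 0 0 35 0 0 0 0.5; 0 0 25 0 0 0 0.5; 0 0 15 0 0 0 0.5; 0 0 0 0 0 0 0.5; 0 0 0 0 0 0 0.5"}}

```text
time: 9.78
position: [0.5041, 0.2524, 0.1527]
tool_rot: [0.907, 0.421, 0.006, 0.0]
ft_force: [0.5, -0.7, 0.6]
grip_width: 0.0434
grip_force: 0.0
```

```bash
python3 - <<'E'
from h import *
plan([.5012,.2516,.130],downR(np.radians(-40)),2,.5)
E
```

```text
q [0.27 0.64 1.71 0.   0.78 0.97] dist mm [ -2.9  -0.8 -22.7] turn [ 0.3 -0.6 -0.2] N 2
-1.4 -0.9 11.3 0.2 -0.3 -0.1 0.5; -1.3 -0.9 11.3 0.2 -0.3 -0.1 0.5
```

Emit:
{"op": "send_rows", "data": {"deltas": "-1.4 -0.9 7 0.2 -0.3 -0.1 0.5; -1.3 -0.9 8 0.2 -0.3 -0.1 0.5; 0 0 7.5 0 0 0 0.5; 0 0 0 0 0 0 0.5"}}

```text
time: 10.28
position: [0.4999, 0.2516, 0.1284]
tool_rot: [0.906, 0.423, -0.002, -0.001]
ft_force: [-0.1, -0.1, -0.4]
grip_width: 0.0436
grip_force: 0.0
```

```bash
python3 - <<'E'
from h import *
plan([.5012,.2516,.130],downR(np.radians(-40)),1,.5)
E
```

```text
q [0.27 0.68 1.72 0.   0.74 0.96] dist mm [1.3 0.  1.6] turn [-0.2  0.2  0. ] N 1
0.9 1.0 -1.6 -0.2 0.2 0.0 0.5
```

Emit:
{"op": "send_rows", "data": {"deltas": "0.9 1 -1 -0.1 0.2 0 0.4; 0 0 0 0 0 0 0.1; 0 0 0 0 0 0 0.1; 0 0 0 0 0 0 0.1; 0 0 0 0 0 0 0.1; 0 0 0 0 0 0 0.1", "newtons": 15}}

```text
time: 11.02
position: [0.5018, 0.2518, 0.1304]
tool_rot: [0.906, 0.423, 0.001, -0.001]
ft_force: [0.3, 0.8, 1.3]
grip_width: 0.0154
grip_force: 15.0
```

```bash
python3 - <<'E'
from h import *
o=robot.get_obs();print(o['position'],o['grip_width'],o['grip_force'],R.from_quat(o['tool_rot']).as_matrix().round(3).tolist())
E
```

```text
[0.50178108 0.25179292 0.13042646] 0.015377196304627562 14.98527962481603 [[0.643, 0.766, 0.001], [0.766, -0.643, 0.002], [0.002, -0.0, -1.0]]
```

Emit:
{"op": "send_rows", "data": {"deltas": "0 0 -10 0 0 0 0.1; 0 0 -25 0 0 0 0.1; 0 0 -35 0 0 0 0.1; 0 0 -40 0 0 0 0.1; 0 0 -40 0 0 0 0.1; 0 0 -40 0 0 0 0.1; 0 0 -35 0 0 0 0.1; 0 0 0 0 0 0 0.1; 0 0 0 0 0 0 0.1"}}

```text
time: 12.15
position: [0.5008, 0.2511, 0.3546]
tool_rot: [0.906, 0.423, -0.0, -0.001]
ft_force: [0.1, 0.5, -0.5]
grip_width: 0.0156
grip_force: 15.0
```

```bash
python3 - <<'E'
from h import *
o=robot.get_obs();print(o['position'],o['grip_width'],o['grip_force'])
print(pt(0,.06,.015))
plan(pt(0,.06,.015)+n*.32,knobR(0),20,.1)
E
```

```text
[0.50077591 0.25114417 0.35461361] 0.0156488308721328 14.981690724380314
[ 0.53084044 -0.24110248  0.04964609]
q [0.26 0.37 1.52 0.   1.25 0.96] dist mm [   0.8 -624.3  -14.9] turn [  5.9  24.5 -27.1] N 20
-23.9 20.1 0.7 0.3 1.2 -1.4 0.1; -24.4 19.5 0.1 0.3 1.2 -1.4 0.1; -24.8 18.9 -0.5 0.3 1.2 -1.4 0.1; -25.2 18.3 -1.2 0.3 1.2 -1.4 0.1; -25.6 17.7 -1.8 0.3 1.2 -1.4 0.1; -26.0 17.1 -2.4 0.3 1.2 -1.4 0.1; -26.3 16.5 -3.1 0.3 1.2 -1.4 0.1; -26.6 15.8 -3.7 0.3 1.2 -1.4 0.1; -26.9 15.2 -4.4 0.3 1.2 -1.4 0.1; -27.2 14.5 -5.0 0.3 1.2 -1.4 0.1; -27.4 13.8 -5.7 0.3 1.2 -1.4 0.1; -27.6 13.2 -6.4 0.3 1.2 -1.4 0.1; -27.7 12.5 -7.0 0.3 1.2 -1.4 0.1; -27.9 11.8 -7.7 0.3 1.2 -1.4 0.1; -28.0 11.1 -8.3 0.3 1.2 -1.4 0.1; -28.0 10.4 -9.0 0.3 1.2 -1.4 0.1; -28.1 9.7 -9.6 0.3 1.2 -1.4 0.1; -28.1 8.9 -10.3 0.3 1.2 -1.4 0.1; -28.1 8.2 -10.9 0.3 1.2 -1.4 0.1; -28.0 7.5 -11.6 0.3 1.2 -1.4 0.1
```

Emit:
{"op": "send_rows", "data": {"deltas": "-23.9 20.1 0.7 0.3 1.2 -1.4 0.1; -24.4 19.5 0.1 0.3 1.2 -1.4 0.1; -24.8 18.9 -0.5 0.3 1.2 -1.4 0.1; -25.2 18.3 -1.2 0.3 1.2 -1.4 0.1; -25.6 17.7 -1.8 0.3 1.2 -1.4 0.1; -26 17.1 -2.4 0.3 1.2 -1.4 0.1; -26.3 16.5 -3.1 0.3 1.2 -1.4 0.1; -26.6 15.8 -3.7 0.3 1.2 -1.4 0.1; -26.9 15.2 -4.4 0.3 1.2 -1.4 0.1; -27.2 14.5 -5 0.3 1.2 -1.4 0.1"}}

```text
time: 13.4
position: [0.502, -0.0612, 0.3461]
tool_rot: [0.843, 0.527, 0.083, -0.07]
ft_force: [-0.1, 0.6, 0.3]
grip_width: 0.0159
grip_force: 15.0
```

Emit:
{"op": "send_rows", "data": {"deltas": "-27.4 13.8 -5.7 0.3 1.2 -1.4 0.1; -27.6 13.2 -6.4 0.3 1.2 -1.4 0.1; -27.7 12.5 -7 0.3 1.2 -1.4 0.1; -27.9 11.8 -7.7 0.3 1.2 -1.4 0.1; -28 11.1 -8.3 0.3 1.2 -1.4 0.1; -28 10.4 -9 0.3 1.2 -1.4 0.1; -28.1 9.7 -9.6 0.3 1.2 -1.4 0.1; -28.1 8.9 -10.3 0.3 1.2 -1.4 0.1; -28.1 8.2 -10.9 0.3 1.2 -1.4 0.1; -28 7.5 -11.6 0.3 1.2 -1.4 0.1"}}

```text
time: 14.65
position: [0.5064, -0.3732, 0.3397]
tool_rot: [0.757, 0.617, 0.166, -0.136]
ft_force: [0.1, -0.3, 0.4]
grip_width: 0.0156
grip_force: 15.0
```

```bash
python3 - <<'E'
from h import *
robot.camera('top')  # a short settle
plan(pt(0,.06,.015)+n*.25,knobR(0),5,.1)
c=robot.camera('wrist');np.save('w4.npy',c,allow_pickle=True)
cv2.imwrite('pics/f.png',cv2.resize(c['image'][...,::-1],(800,600)))
E
```

```text
q [-0.94  0.58  1.26  0.31  1.6  -0.77] dist mm [  1.7  33.7 -62.6] turn [-0.3  0.5  0.7] N 5
0.9 -1.0 14.2 -0.1 0.1 0.1 0.1; 0.8 -1.1 14.2 -0.1 0.1 0.1 0.1; 0.8 -1.1 14.2 -0.1 0.1 0.1 0.1; 0.8 -1.1 14.2 -0.1 0.1 0.1 0.1; 0.8 -1.1 14.2 -0.1 0.1 0.1 0.1
```

View pics/f.png

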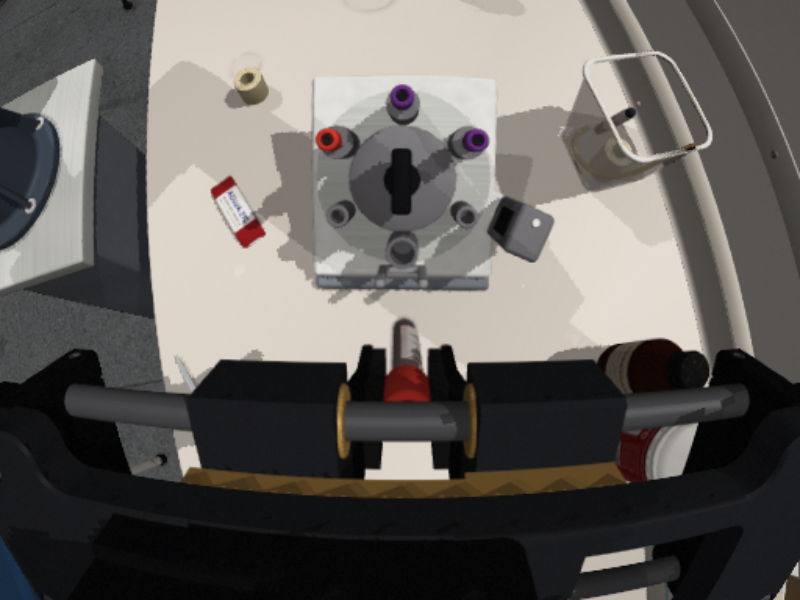

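The tube is held straight: foot at (404, 322), cap at (407, 385). The pocket below is at (402, 248). Next I'll measure the tube's tilt in the hand.

```bash
python3 - <<'E'
from h import *
c=np.load('w4.npy',allow_pickle=True).item();o=robot.get_obs()
Rm=R.from_quat(o['tool_rot']).as_matrix();T=(wcloud(c)-np.array(o['position']))@Rm*1000
A=T.reshape(-1,3);m=(abs(A[:,0])<20)&(abs(A[:,1])<15)&(A[:,2]>30)&(A[:,2]<150)
A=A[m]
for z in range(40,150,10):
    k=(A[:,2]>=z)&(A[:,2]<z+10)&(abs(A[:,1])<9)
    if k.sum()>3: print(z,k.sum(),'x',np.percentile(A[k,0],[10,50,90]).round(1),'y',np.percentile(A[k,1],[5,50,95]).round(1))
print('zmax',A[:,2].max())
# pocket rim from same view
q=wcloud(c)@F.T;q[...,2]-=D;B=q.reshape(-1,3)
k=(abs(B[:,2]-.059)<.004)&(np.hypot(B[:,0]-.0884,B[:,1]-.5704)<.02);print('rim',k.sum(),cv2.minEnclosingCircle(B[k][:,:2].astype(np.float32)),np.median(B[k,2]))
E
python3 fit.py w4.npy|head -3
```

```text
40 325 x [0.6 3.7 6.3] y [-7.9 -0.3  8.6]
50 245 x [0.7 3.8 6.7] y [-8.2 -0.3  8.5]
60 161 x [-0.6  2.3  6.8] y [-8.  -0.4  8.5]
70 118 x [-0.6  1.8  2.8] y [-4.9  0.2  5.7]
80 103 x [-1.5  1.5  2.5] y [-5.6  0.2  5.9]
90 93 x [-0.8  1.4  2.3] y [-5.9 -0.5  5.2]
100 76 x [-1.4  1.1  2.1] y [-6.3 -0.6  5.1]
110 70 x [-1.2  1.   1.7] y [-6.2 -1.3  4.6]
120 16 x [-1.8  0.6  1.4] y [-6.2 -0.2  3.8]
zmax 126.5461563252836
rim 186 ((0.08510159701108932, 0.5703417658805847), 0.01691897213459015) 0.05958930562196574
deck 4054 [-0.09109199 -0.41425682  0.90559016] tilt 25.097114789200813 yaw 77.59845399839965 D 0.0822496990266306
knob top 494 ((0.029100824147462845, 0.570763349533081), (0.04439931735396385, 0.011819696053862572), 0.5473917126655579) [0.10852182 0.10975085 0.11085302]
hub h 0.05929869506005116
```

```bash
python3 - <<'E'
from h import *
plan(pt(0,.06,.015)+n*.19-f*.0015+g*.0005,knobR(0),8,.1)
E
```

```text
q [-0.93  0.58  1.26  0.32  1.6  -0.77] dist mm [   8.    57.6 -116.5] turn [-0.4  0.4  0.6] N 8
0.5 -0.5 16.3 -0.0 0.0 0.1 0.1; 0.5 -0.5 16.3 -0.0 0.0 0.1 0.1; 0.5 -0.5 16.3 -0.0 0.0 0.1 0.1; 0.5 -0.5 16.3 -0.0 0.0 0.1 0.1; 0.5 -0.5 16.3 -0.0 0.0 0.1 0.1; 0.5 -0.5 16.3 -0.0 0.0 0.1 0.1; 0.4 -0.6 16.3 -0.0 0.0 0.1 0.1; 0.4 -0.6 16.3 -0.0 0.0 0.1 0.1
```

Emit:
{"op": "send_rows", "data": {"deltas": "0.5 -0.5 16.3 0 0 0.1 0.1; 0.5 -0.5 16.3 0 0 0.1 0.1; 0.5 -0.5 16.3 0 0 0.1 0.1; 0.5 -0.5 16.3 0 0 0.1 0.1; 0.5 -0.5 16.3 0 0 0.1 0.1; 0.5 -0.5 16.3 0 0 0.1 0.1; 0.4 -0.6 14 0 0 0.1 0.1; 0.4 -0.6 11 0 0 0 0.1; 0 0 0 0 0 0 0.1; 0 0 0 0 0 0 0.1"}}

```text
time: 16.0
position: [0.5143, -0.3189, 0.2324]
tool_rot: [0.761, 0.613, 0.165, -0.134]
ft_force: [0.4, 0.0, -0.4]
grip_width: 0.0161
grip_force: 15.0
```

```bash
python3 - <<'E'
from h import *
plan(pt(0,.06,.015)+n*.19-f*.0015+g*.0005,knobR(0),1,.1)
c=robot.camera('wrist');np.save('w5.npy',c,allow_pickle=True)
cv2.imwrite('pics/g.png',cv2.resize(c['image'][...,::-1][120:270,160:360],None,fx=4,fy=4,interpolation=cv2.INTER_CUBIC))
E
```

```text
q [-0.87  0.65  1.45  0.34  1.33 -0.79] dist mm [-0.1  0.6 -9.9] turn [-0.2  0.5  0.2] N 1
-3.6 -0.2 9.3 -0.2 0.5 0.2 0.1
```

View pics/g.png

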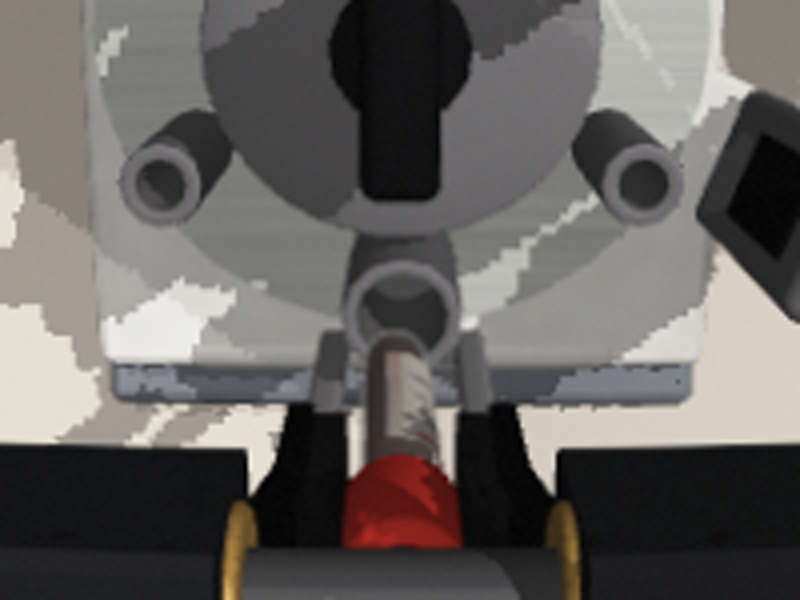

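The foot is at (396, 335) and the bore centre at (402, 310). That is about 1.5 mm to the left, with about 20 mm of height to go.

```bash
python3 - <<'E'
from h import *
c=np.load('w5.npy',allow_pickle=True).item();o=robot.get_obs()
Rm=R.from_quat(o['tool_rot']).as_matrix();T=(wcloud(c)-np.array(o['position']))@Rm*1000
A=T.reshape(-1,3)
for z in range(60,135,10):
    k=(A[:,2]>=z)&(A[:,2]<z+10)&(abs(A[:,1])<10)&(abs(A[:,0])<12)
    if k.sum()>3: print(z,k.sum(),'x',np.percentile(A[k,0],[5,50,95]).round(1),'y',np.percentile(A[k,1],[5,50,95]).round(1))
q=wcloud(c)@F.T;q[...,2]-=D;B=q.reshape(-1,3)
k=(abs(B[:,2]-.0595)<.003)&(B[:,0]>.074)&(np.hypot(B[:,0]-.0884,B[:,1]-.5704)<.017)
r=A[k];print('rim n',k.sum(),'tool x',np.percentile(r[:,0],[1,99]),'y',np.percentile(r[:,1],[1,99]),'z',np.median(r[:,2]))
from scipy.optimize import least_squares
# outer/inner annulus 10..13.5 -> fit ring of mid radius
s=least_squares(lambda p:np.hypot(r[:,0]-p[0],r[:,1]-p[1])-11.75,[0,0],loss='soft_l1');print('ring centre',s.x,'rms',np.sqrt(np.mean(s.fun**2)))
E
python3 fit.py w5.npy|head -3
```

```text
60 173 x [0.6 4.6 9. ] y [-9.4 -0.9  9.2]
70 116 x [0.6 4.  5. ] y [-5.4 -0.4  5.4]
80 111 x [0.5 3.9 4.8] y [-6.1 -1.   4.8]
90 88 x [-0.   3.5  4.6] y [-6.5 -1.1  5. ]
100 85 x [0.  3.4 4.3] y [-6.9 -1.1  4.5]
110 73 x [0.1 3.1 4.1] y [-7.1 -1.9  4. ]
120 18 x [0.  3.1 4.1] y [-6.7 -1.6  4.2]
rim n 268 tool x [-13.83833675   8.8179068 ] y [-12.86491625  12.57557921] z 154.6425893097707
ring centre [-3.85992814 -0.18392844] rms 1.0233937873131453
deck 6751 [-0.0912791  -0.41367568  0.90583694] tilt 25.06375832817049 yaw 77.556857013395 D 0.08222319188468341
knob top 1320 ((0.02870025485754013, 0.5701689124107361), (0.0448807068169117, 0.013749130070209503), 0.11152103543281555) [0.1084528  0.10980615 0.11075761]
hub h 0.059316461681287624
```

```bash
cat > desc.py <<'E'
from h import *
import sys,os
if not os.path.exists('line.npy'):
    o=robot.get_obs();np.save('line.npy',np.array(o['position'])+knobR(0)@np.array([-2.3,1.0,0])/1000)
L=np.load('line.npy');o=robot.get_obs()
print('s',(np.array(o['position'])-L)@-n*1000,o['ft_force'],o['grip_width'],o['grip_force'])
plan(L-n*float(sys.argv[1])/1000,knobR(0),int(sys.argv[2]),.1)
E
python3 desc.py 18 2
```

```text
s 1.1922312758593822e-14 [ 0.62211275 -0.42564137  0.45248183] 0.015645852099269043 14.982295674271882
q [-0.87  0.65  1.45  0.34  1.33 -0.79] dist mm [  2.2   5.2 -17.3] turn [-0.2  0.5  0.2] N 2
-1.1 0.5 9.0 -0.1 0.2 0.1 0.1; -1.1 0.5 9.0 -0.1 0.2 0.1 0.1
```

Emit:
{"op": "send_rows", "data": {"deltas": "-1.2 0.5 9 -0.1 0.3 0.1 0.1; -1.1 0.5 9 -0.1 0.2 0.1 0.1; 0 0 0 0 0 0 0.1; 0 0 0 0 0 0 0.1"}}

```text
time: 16.55
position: [0.5162, -0.3133, 0.2146]
tool_rot: [0.761, 0.611, 0.169, -0.137]
ft_force: [-0.1, 0.2, -1.2]
grip_width: 0.0156
grip_force: 15.0
```

```bash
python3 desc.py 45 6
```

```text
s 18.823043279584954 [-0.06344859  0.18372752 -1.15233023] 0.015613553228411455 14.982276801019907
q [-0.87  0.67  1.47  0.36  1.3  -0.8 ] dist mm [  2.8  10.6 -23.8] turn [-0.1 -0.1 -0. ] N 6
-0.0 0.1 4.4 -0.0 -0.0 -0.0 0.1; -0.0 0.1 4.4 -0.0 -0.0 -0.0 0.1; -0.0 0.1 4.4 -0.0 -0.0 -0.0 0.1; -0.0 0.1 4.4 -0.0 -0.0 -0.0 0.1; -0.0 0.1 4.4 -0.0 -0.0 -0.0 0.1; -0.0 0.1 4.4 -0.0 -0.0 -0.0 0.1
```

Emit:
{"op": "send_rows", "data": {"deltas": "0 0.1 4 0 0 0 0.1; 0 0.1 4 0 0 0 0.1; 0 0.1 4 0 0 0 0.1; 0 0 0 0 0 0 0.1; 0 0 0 0 0 0 0.1"}}

```text
time: 17.18
position: [0.5176, -0.3084, 0.2039]
tool_rot: [0.761, 0.611, 0.169, -0.137]
ft_force: [-0.8, -0.3, 0.0]
grip_width: 0.016
grip_force: 15.0
```

```bash
python3 desc.py 66 6
```

```text
s 30.63579170105929 [-0.75887656 -0.33028065  0.01878889] 0.01598625110088364 14.982281271368265
q [-0.86  0.68  1.48  0.36  1.27 -0.8 ] dist mm [  3.3  14.4 -32.1] turn [-0.1 -0.1 -0. ] N 6
-0.0 0.0 5.9 -0.0 -0.0 -0.0 0.1; -0.0 0.0 5.9 -0.0 -0.0 -0.0 0.1; -0.0 0.0 5.9 -0.0 -0.0 -0.0 0.1; -0.0 0.0 5.9 -0.0 -0.0 -0.0 0.1; -0.0 0.0 5.9 -0.0 -0.0 -0.0 0.1; -0.0 0.0 5.9 -0.0 -0.0 -0.0 0.1
```

Emit:
{"op": "send_rows", "data": {"deltas": "0 0 5.5 0 0 0 0.1; 0 0 5.5 0 0 0 0.1; 0 0 5.5 0 0 0 0.1; 0 0 5.5 0 0 0 0.1; 0 0 0 0 0 0 0.1; 0 0 0 0 0 0 0.1"}}

```text
time: 17.92
position: [0.5196, -0.2994, 0.184]
tool_rot: [0.761, 0.611, 0.169, -0.137]
ft_force: [0.3, 0.7, 0.5]
grip_width: 0.0161
grip_force: 15.0
```

```bash
python3 desc.py 67 3
```

```text
s 52.59786009212413 [0.27502505 0.74859945 0.50064338] 0.016092710311755565 14.982211436145008
q [-0.85  0.7   1.5   0.37  1.23 -0.81] dist mm [  1.4   5.8 -13.1] turn [-0.1 -0.1 -0. ] N 3
-0.1 0.0 4.8 -0.0 -0.0 -0.0 0.1; -0.1 0.0 4.8 -0.0 -0.0 -0.0 0.1; -0.1 0.0 4.8 -0.0 -0.0 -0.0 0.1
```

Inserting freely. I'll go slowly to the floor.

Emit:
{"op": "send_rows", "data": {"deltas": "0 0 4 0 0 0 0.1; 0 0 4 0 0 0 0.1; 0 0 3 0 0 0 0.1; 0 0 2 0 0 0 0.1; 0 0 1 0 0 0 0.1; 0 0 0 0 0 0 0.1", "newtons": 8}}

```text
time: 18.68
position: [0.5208, -0.2935, 0.1712]
tool_rot: [0.761, 0.611, 0.169, -0.137]
ft_force: [-0.4, 0.3, 0.3]
grip_width: 0.016
grip_force: 8.0
```

```bash
python3 desc.py 69 3
```

```text
s 66.68545493326742 [-0.42536368  0.29443135  0.28339894] 0.01599352847686372 7.987854920793325
q [-0.84  0.72  1.52  0.38  1.2  -0.81] dist mm [ 0.4  0.7 -2.2] turn [-0.1 -0.1 -0. ] N 3
-0.1 0.1 0.8 -0.0 -0.0 -0.0 0.1; -0.1 0.1 0.8 -0.0 -0.0 -0.0 0.1; -0.1 0.1 0.8 -0.0 -0.0 -0.0 0.1
```

Emit:
{"op": "send_rows", "data": {"deltas": "0 0 1 0 0 0 0.1; 0 0 1 0 0 0 0.1; 0 0 0 0 0 0 0.1; 0 0 0 0 0 0 0.1"}}

```text
time: 19.18
position: [0.521, -0.2927, 0.1695]
tool_rot: [0.761, 0.611, 0.169, -0.137]
ft_force: [0.7, 0.5, -0.3]
grip_width: 0.0159
grip_force: 8.0
```

```bash
python3 desc.py 71 3
```

```text
s 68.66127260434631 [ 0.68588352  0.46397719 -0.31012784] 0.01589856070312568 7.9878467484377325
q [-0.84  0.72  1.52  0.38  1.19 -0.81] dist mm [ 0.4  0.7 -2.2] turn [-0.1 -0.1 -0. ] N 3
-0.1 0.1 0.8 -0.0 -0.0 -0.0 0.1; -0.1 0.1 0.8 -0.0 -0.0 -0.0 0.1; -0.1 0.1 0.8 -0.0 -0.0 -0.0 0.1
```

Emit:
{"op": "send_rows", "data": {"deltas": "0 0 0.5 0 0 0 0.22; 0 0 0 0 0 0 0.35; 0 0 0 0 0 0 0.4; 0 0 0 0 0 0 0.4; 0 0 -10 0 0 0 0.4; 0 0 -20 0 0 0 0.4; 0 0 -30 0 0 0 0.4; 20 0 -20 0 0 0 0.4; 20 0 -20 0 0 0 0.4; 20 0 0 0 0 0 0.4", "newtons": 20}}

```text
time: 20.42
position: [0.5244, -0.2816, 0.2872]
tool_rot: [0.762, 0.611, 0.169, -0.134]
ft_force: [0.4, -0.2, 0.2]
grip_width: 0.0347
grip_force: 0.0
```

```bash
python3 - <<'E'
from h import *
robot.camera('top')
c=robot.camera('wrist');np.save('w6.npy',c,allow_pickle=True)
cv2.imwrite('pics/i.png',cv2.resize(c['image'][...,::-1][60:300,60:420],None,fx=2.2,fy=2.2))
plan(pt(0,0,.0975)+n*(.051+.03),knobR(0),3,.4)
q=wcloud(c)@F.T;q[...,2]-=D;B=q.reshape(-1,3);C=c['image'].reshape(-1,3).astype(int)
m=(C[:,0]>70)&(C[:,0]>2*C[:,1])&(np.hypot(B[:,0]-.0884,B[:,1]-.5704)<.03)&(B[:,2]>.05)
t=B[m];print(m.sum(),t.max(0),'top h',np.percentile(t[:,2],95)); t=t[t[:,2]>np.percentile(t[:,2],95)-.003];print(cv2.minEnclosingCircle(t[:,:2].astype(np.float32)))
E
python3 fit.py w6.npy|sed -n 2p
```

```text
q [-0.82  0.56  1.45  0.36  1.4  -0.72] dist mm [  3.6  23.5 -62.9] turn [-0.1 -0.1  0.1] N 3
-1.7 -0.5 22.3 -0.0 -0.0 0.0 0.4; -1.7 -0.5 22.3 -0.0 -0.0 0.0 0.4; -1.7 -0.5 22.3 -0.0 -0.0 0.0 0.4
10 [0.08577201 0.57558085 0.08865243] top h 0.08857732839100974
((0.08559255301952362, 0.5722125768661499), 0.0034682699479162693)
knob top 900 ((0.02859526127576828, 0.5700799226760864), (0.0459744967520237, 0.013500857166945934), 0.23835480213165283) [0.10794028 0.10971365 0.1107109 ]
```

View pics/i.png

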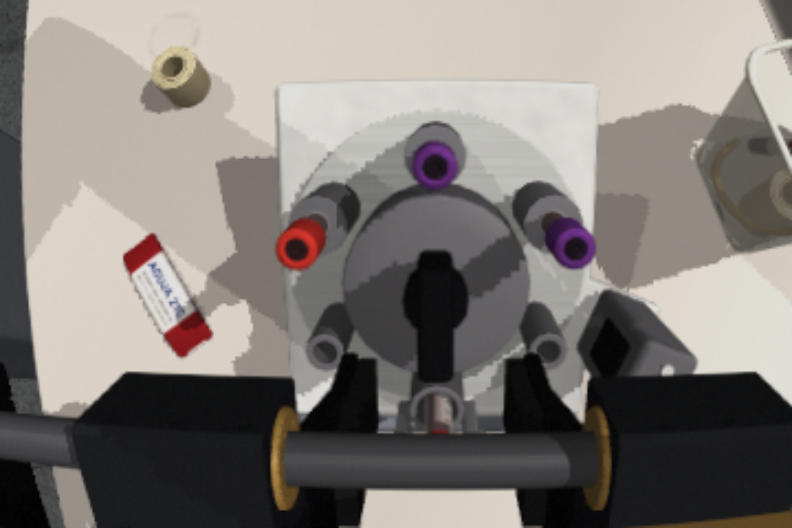

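The tube stands in the pocket at (438, 410), between the prongs, and the carousel is still at about 0. Now I'll go back onto the knob.

Emit:
{"op": "send_rows", "data": {"deltas": "-1.7 -0.5 22 0 0 0 0.4; -1.7 -0.5 22 0 0 0 0.4; -1.7 -0.5 22 0 0 0 0.4; 0 0 0 0 0 0 0.4; 0 0 0 0 0 0 0.4"}}

```text
time: 21.15
position: [0.5274, -0.258, 0.223]
tool_rot: [0.761, 0.611, 0.169, -0.137]
ft_force: [0.3, -0.2, 0.1]
grip_width: 0.0352
grip_force: 0.0
```

```bash
python3 - <<'E'
from h import *
plan(pt(0,0,.0975)+n*.051,knobR(0),3,.4)
E
```

```text
q [-0.79  0.63  1.53  0.38  1.25 -0.75] dist mm [  3.  15. -27.] turn [-0.1 -0.1 -0. ] N 3
0.8 -0.1 10.3 -0.0 -0.0 -0.0 0.4; 0.8 -0.1 10.3 -0.0 -0.0 -0.0 0.4; 0.8 -0.1 10.3 -0.0 -0.0 -0.0 0.4
```

Emit:
{"op": "send_rows", "data": {"deltas": "0.8 -0.1 10 0 0 0 0.4; 0.8 -0.1 10 0 0 0 0.4; 0.8 -0.1 10 0 0 0 0.4; 0 0 0 0 0 0 0.4; 0 0 0 0 0 0 0.12; 0 0 0 0 0 0 0; 0 0 0 0 0 0 0; 0 0 0 0 0 0 0; 0 0 0 0 0 0 0", "newtons": 40}}

```text
time: 22.28
position: [0.5302, -0.2434, 0.1972]
tool_rot: [0.761, 0.611, 0.169, -0.136]
ft_force: [-1.1, -0.4, 2.6]
grip_width: 0.0139
grip_force: 40.3
```

```bash
python3 - <<'E'
from h import *
plan(pt(0,0,.0975)+n*.051,knobR(1.2),17,0)
E
```

```text
q [-0.77  0.66  1.56  0.4   1.19 -0.75] dist mm [ 0.2  0.3 -1.2] turn [ -0.   -0.1 -68.8] N 17
-0.0 0.0 0.1 -0.0 -0.0 -4.0 0; -0.0 0.0 0.1 -0.0 -0.0 -4.0 0; -0.0 0.0 0.1 -0.0 -0.0 -4.0 0; -0.0 0.0 0.1 -0.0 -0.0 -4.0 0; -0.0 0.0 0.1 -0.0 -0.0 -4.0 0; -0.0 0.0 0.1 -0.0 -0.0 -4.0 0; -0.0 0.0 0.1 -0.0 -0.0 -4.0 0; -0.0 -0.0 0.1 -0.0 -0.0 -4.0 0; -0.0 -0.0 0.1 -0.0 -0.0 -4.0 0; -0.0 -0.0 0.1 -0.0 -0.0 -4.0 0; -0.0 -0.0 0.1 -0.0 -0.0 -4.0 0; -0.0 -0.0 0.1 -0.0 -0.0 -4.0 0; -0.0 -0.0 0.1 -0.0 -0.0 -4.0 0; -0.0 -0.0 0.1 -0.0 -0.0 -4.0 0; -0.0 -0.0 0.1 -0.0 -0.0 -4.0 0; -0.0 -0.0 0.1 -0.0 -0.0 -4.0 0; -0.0 -0.0 0.1 -0.0 -0.0 -4.0 0
```

Emit:
{"op": "send_rows", "data": {"deltas": "0 0 0 0 0 -3 0; 0 0 0 0 0 -4 0; 0 0 0 0 0 -4 0; 0 0 0 0 0 -4 0; 0 0 0 0 0 -4 0; 0 0 0 0 0 -4 0; 0 0 0 0 0 -4 0; 0 0 0 0 0 -4 0; 0 0 0 0 0 -4 0; 0 0 0 0 0 -4 0"}}

```text
time: 23.52
position: [0.5301, -0.2434, 0.1972]
tool_rot: [0.513, 0.83, 0.205, -0.072]
ft_force: [-1.1, 0.2, 2.3]
grip_width: 0.0138
grip_force: 40.4
```

Emit:
{"op": "send_rows", "data": {"deltas": "0 0 0 0 0 -4 0; 0 0 0 0 0 -4 0; 0 0 0 0 0 -4 0; 0 0 0 0 0 -4 0; 0 0 0 0 0 -4 0; 0 0 0 0 0 -4 0; 0 0 0 0 0 -3 0; 0 0 0 0 0 -2.8 0; 0 0 0 0 0 0 0; 0 0 0 0 0 0 0"}}

```text
time: 24.78
position: [0.5301, -0.2434, 0.1972]
tool_rot: [0.283, 0.934, 0.216, -0.017]
ft_force: [-0.5, -2.6, 3.2]
grip_width: 0.0133
grip_force: 40.5
```

```bash
python3 - <<'E'
from h import *
plan(pt(0,0,.0975)+n*.051,knobR(1.2),1,0)
E
```

```text
q [-0.77  0.66  1.56  0.4   1.19 -1.95] dist mm [ 0.3  0.3 -1.2] turn [ 0.  -0.1 -0. ] N 1
-0.3 -0.1 1.2 0.0 -0.1 -0.0 0
```

Release, retreat and verify.

Emit:
{"op": "send_rows", "data": {"deltas": "0 0 0 0 0 0 0.4; 0 0 0 0 0 0 0.4; 0 0 -5 0 0 0 0.4; 0 0 -25 0 0 0 0.4; 0 0 -40 0 0 0 0.4; 0 0 -40 0 0 0 0.4; 40 0 -20 0 0 0 0.4; 40 0 0 0 0 0 0.4; 0 0 0 0 0 0 0.4; 0 0 0 0 0 0 0.4", "newtons": 20}}

```text
time: 26.02
position: [0.4516, -0.2557, 0.327]
tool_rot: [0.283, 0.934, 0.216, -0.017]
ft_force: [-0.7, -0.4, 0.2]
grip_width: 0.0345
grip_force: 0.0
```

```bash
python3 - <<'E'
from h import *
c=robot.camera('wrist');np.save('w7.npy',c,allow_pickle=True)
im=c['image'][...,::-1].copy()
s=cam('scene')['image'][...,::-1]
cv2.imwrite('pics/j.png',np.hstack([cv2.resize(im[120:384,100:420],(480,396)),cv2.resize(s[130:240,250:350],(320,352))[:352].copy().__class__(0) if 0 else cv2.resize(s[130:240,260:350],(320,396))]))
q=wcloud(c)@F.T;q[...,2]-=D;B=q.reshape(-1,3);C=c['image'].reshape(-1,3).astype(int)
P=[AX[0]+.06*np.cos(1.2),AX[1]+.06*np.sin(1.2)]
m=(C[:,0]>70)&(C[:,0]>2*C[:,1])&(np.hypot(B[:,0]-P[0],B[:,1]-P[1])<.025)&(B[:,2]>.05)
t=B[m]
if len(t)>5: print(P,m.sum(),'top h',np.percentile(t[:,2],97)); t=t[t[:,2]>np.percentile(t[:,2],97)-.004];print(cv2.minEnclosingCircle(t[:,:2].astype(np.float32)))
E
python3 fit.py w7.npy
```

```text
[np.float64(0.050141465268600416), np.float64(0.6263223451580336)] 157 top h 0.10744738821433333
((0.05230613797903061, 0.6233925223350525), 0.006883430294692516)
deck 3692 [-0.09248272 -0.41205603  0.90645285] tilt 24.980325787482712 yaw 77.35004549526207 D 0.08217164279631861
knob top 210 ((0.028978465124964714, 0.5697779059410095), (0.04527655243873596, 0.012168165296316147), 68.76422882080078) [0.10305551 0.10932427 0.11062492]
hub h 0.059756064704080195
caps:
red 99 ((0.052208974957466125, 0.6232504844665527), 0.006910070776939392) 0.10684203927857912
red 36 ((-0.03360515087842941, 0.5629966259002686), 0.0051007685251533985) 0.10803770141139207
red 69 ((0.007197647355496883, 0.5151727199554443), 0.006844202522188425) 0.10853161666991014
red 99 ((0.06769665330648422, 0.5221738815307617), 0.007855251431465149) 0.10763441304043218
pur 109 ((-0.03185945004224777, 0.5607404708862305), 0.007846093736588955) 0.1075973610575508
pur 230 ((0.007884173654019833, 0.5141264200210571), 0.008184094913303852) 0.10823382641730835
reader 0
```

View pics/j.png

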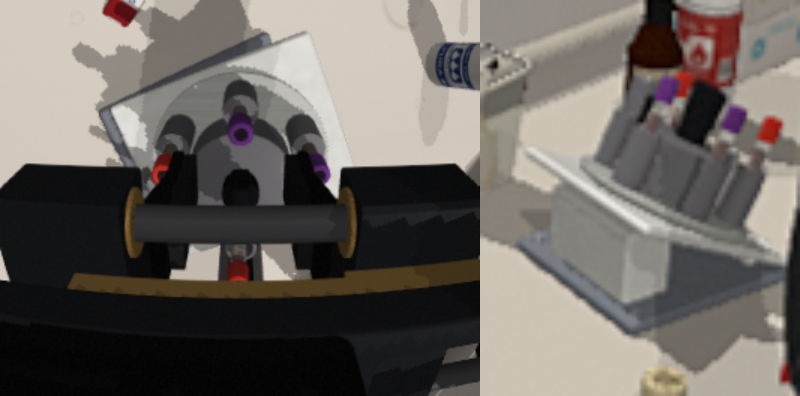

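The wrist view (left) shows the loaded tube's cap at (237, 272), in front of the reader. Its top is at 107 mm, level with the other tubes. The bar is at 68.8°, or 1.20 rad. The gripper is clear.

```bash
python3 -c "
from rig import robot
print(robot.hand_in())"
```

```text
the job is handed in; nothing more can be done
None
```

The sample tube is in the carousel pocket and turned to the reader (measured about 1.20 rad); cap height matches the other tubes, the gripper is clear, and the job is handed in at about 26 s, with no verdict returned.

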